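# Run the vial carriage into the reader and start it

## Robot

A 6-joint arm with a two-finger parallel gripper is mounted at the origin on a cart in front of the work surface, level with it; the furniture and walls round the work are solid. World frame = base frame: x ahead of the robot, y to its left, z up, the work surface at z = 0. Lengths are in m, angles in rad, forces in N, time in s.
With the tool pointing down it reaches from about 0.325 to 0.775 m from the base axis. Payload 5.5 kg.
Tool frame: the origin (TCP) lies at the very end of the fingers, on their centre line; the grasp point (between the pads) lies 19 mm behind it (r.hold_point_z is the distance from the TCP to the grasp point, in m); z points along the fingers, y is the line along which they close (so a half turn about z gives the same grasp; the last joint's range is limited). The gripper opens to 88 mm and grips with 3 to 60 N. Pads are 20 mm wide; open, the fingers measure 115 mm over their backs; the gripper's body (75 mm by 178 mm) begins 61 mm behind the grasp point.
Start: joints at [1.096, 0.091, 1.231, -0, 1.82, -0.057], TCP at [0.243, 0.548, 0.223] pointing down, gripper open.
Joint ranges: [-2.87, 2.87], [-0.86, 2.18], [0.17, 2.46], [-1.51, 4.65], [0.06, 2.69], [-2.65, 2.65]. Speed limits (rad/s): [2.57, 2.57, 3.01, 3.14, 3.14, 3.14].

## Interface

Orientations are given as a rotation vector (axis times angle).
In Python, from plant import r, grab_frame, camera_info, spot_in, pinpoint gives the robot as it stands.
- The arm moves only by the tool jog_arm, never from a script. Its argument "rows" is a list of rows, each a list of 6 numbers: the shift along the tool's x, y, z each as a share of 3 cm, from -1 to 1, then the turn, a rotation vector about the tool's x, y, z each as a share of 90 degrees, from -1 to 1. In form: [[tx, ty, tz, wx, wy, wz], ...]. A call has 1 to 20 rows; each row shifts and turns the commanded pose from where the row before left it, along the tool's axes as they then stand; what a row does not reach is not made up. A row lasts 1/8 s, in which the tool goes at most 62.5 mm and 10.7 degrees, less where a joint would pass 70% of its speed; a pose out of reach is approached as far as the arm can. A call with a number of a shift or a turn outside -1 to 1 is refused whole. A call with a gripper value outside its range is refused whole. "grip" is the closure, from 0 (fully open) to 1 (shut), set as the call begins (left out, the last holds). The fingers move at their own pace and stop on an object; "grip_force" is the grip in N (left out, the last holds). Time passes only in rows, so rows that do not move let the fingers close. It gives the time, the measured TCP pose, the force, the opening and the grip force at its end, in the units of the state.
- r.sense(): the state, without advancing time (a new reading comes with each control period).
- grab_frame(name): name is "side" or "top"; returns (picture, depth): 400x640x3 uint8, blue, green, red; 400x640 float32, m along the optical axis (not along the pixel's ray), 0 where there is no reading.
- camera_info(name): a dict with "vertical_fov" (degrees; the focal length in pixels is half the picture's height over the tangent of half this angle, whatever the lens; pixels are square), "cx", "cy" (the principal point, pixels), "T" (4x4, takes a point from camera to world coordinates). Camera axes: x right, y up, looking along -z (the intrinsics and any distortion apply to the point x, -y, -z); pixel columns grow to the right and rows downward; lengths in m; the calibration is good to about 2 mm. A picture is of the moment at which its call begins. camera_info takes no time and is no camera call.
- r.hand_in(): hands the job in; it is judged then, once.
Trained networks look in the newest picture that a camera, given by its name, has taken for a name from the list of things; names that differ only in an ending like _2 or _b are one class to them, and where a whole thing is asked for, a point or a joint stands for the part that bears it (a point fixed in the world has none). Each returns a list of dicts, best first, with "score" (0 to 1); they miss things now and then, are a little off and sometimes report something else, mostly with a low value. They report only what shows in the picture. A call takes as long as a camera call.
- spot_in(camera, label): "point" ([x, y, z] in m, in world coordinates, good to about 4 mm: the middle of the surface that is visible of it).
- pinpoint(camera, label): "point" ([x, y, z] in m, in world coordinates, good to about 4 mm: a listed point, or the origin of a listed thing).
The state is a dict: "clock": time; "joint_pos": joint angles; "dq": joint speeds; "effort": joint torques, N m; "tool_pos": TCP position; "tcp_rot": TCP orientation; "contact_force": force on the tool from outside, world axes, zero at the start; "wrist_torque": the same for the moment, N m; "opening": finger opening in m; "grip_force": force on a finger pad.
Only numpy, scipy, OpenCV 4.12 (cv2) and the standard library are available. Lean on these libraries where they do the work, as an engineer would, in place of code of your own. Each camera call takes 0.05 s, during which the arm holds its last target. There are 200 camera calls.

## Task

Run the loaded vial carriage into the bench reader: press its lock button down with the fingertips and, keeping it held down all the way, push the carriage along its rail until it meets its end stop with the vials inside the hood. Let the button spring back up so that the carriage is locked there with both vials still standing in it, and only then press the start key on the hood's roof fully in and let it go. Nothing is to be picked up; do not touch the vials, and leave the other things on the bench where they are.

Things in the scene. Friction and masses are not known exactly. Their poses are not given: they have to be found in the camera images.
- reader: bench vial reader, fixed: grey base plate 112 x 384 mm, top 12 mm up, with a rail along its length and a white hood at its left end. Origin: centre of the underside, on the worktop. Its y axis runs along the rail towards the hood (the way the carriage is pushed), x away from the robot, z up; turned up to 0.2 rad. A slotted steel strip, 24 mm up, runs along the rail's near side (x = -61 to -38 mm).
- hood_mouth (a point): centre of the upper edge of the hood's open mouth, 100 mm above the worktop. The hood is 136 mm wide (along the reader's x) and reaches 130 mm from here in +y; its flat roof is 100 mm above the worktop. A stop screw (50 mm from here in +x, 52 mm above the worktop) sticks 40 mm out of the mouth side.
- carriage (a joint): position of the carriage, m: 0 at the load end (start), 0.120 at the end stop, vials inside the hood. Moves along the reader's +y, drags with about 1.5 N. While the lock button is up its tab stands in a slot of the steel strip and blocks the carriage; slots come every 20 mm, the last at the end stop, and the tab springs into the next one wherever the button is let go.
- lock_button (a joint): travel of the lock button, m: 0 up (locked), 0.008 fully down. Sprung: about 2.5 N starts it, about 6 N holds it fully down. The tab is clear of the slots from about 0.0045 down.
- lock_button_top (a point): centre of the top face of the lock button, which rides on the carriage: round, grey with a dark centre, 32 mm across, its face 54 mm above the worktop and 11 mm proud of its 60 x 60 mm black housing when up; it goes straight down. A finger on it can drag the carriage along by friction or push against the push wall. At the end stop it is 75 mm short of the hood's mouth.
- push_wall (a point): middle of the upper edge of the grooved face, turned to the button, of the carriage's aluminium push wall: 60 mm wide across the rail, 8 mm thick, 69 mm above the worktop, 30 mm from the button's centre in the reader's +y. It moves with the carriage.
- nest_centre (a point): centre of the top of the carriage's vial nest, a grey block 44 x 78 mm and 53 mm above the worktop, 140 mm ahead of the button in the reader's +y; it has two 26 mm round sockets, 20 mm deep, 36 mm apart along y.
- socket0 (a point): centre of the floor of the nest's socket nearer the button, 33 mm above the worktop; the brown vial stands in it.
- socket1 (a point): centre of the floor of the socket nearer the hood, 33 mm above the worktop; the blue vial stands in it.
- vial_brown: small brown glass vial with a white cap, 22 mm in diameter, 47 mm tall, loose in the socket nearer the button, its top 80 mm above the worktop. Origin: centre of its underside, z up.
- vial_blue: small dark blue vial with a white cap, 22 mm in diameter, 47 mm tall, loose in the socket nearer the hood. Origin: centre of its underside, z up.
- start_key (a joint): travel of the start key, m: 0 out, 0.006 fully in. It is sprung: about 1.5 N starts it, about 4.5 N holds it fully in.
- start_key_top (a point): centre of the top face of the start key, a grey rectangular key 30 x 26 mm in a low frame on the hood's roof, near the hood's closed end; the face is 112 mm above the worktop, 9 mm proud of its frame, and goes straight down. (The flat dark green panel on the roof nearer the mouth is the display.)
- petri: closed round petri dish, 61 mm across, 13 mm high, behind the rail; origin at its underside. Not part of the job.
- dropper: small white dropper bottle, 16 mm across, 50 mm tall, standing behind the rail; origin at its underside. Not part of the job.
- marker_1: felt marker with a black cap, 118 mm long, lying behind the hood; origin under its middle. Not part of the job.
- timer: white bench timer, 66 x 66 x 19 mm, lying beyond the closed end of the hood; origin at its underside. Not part of the job.
- marker_2: felt marker with a red cap, 118 mm long, lying further back on the bench; origin under its middle. Not part of the job.
- tape_1: roll of tape, 96 mm across, 25 mm high, at the back right; origin at its underside. Not part of the job.

How it is judged:
On the way, in this order (a step that is already met when the one before it is completed fails the run):
1. the lock button is pressed down while the carriage is still at the load end (value of joint lock_button above 0.0038 m and value of joint carriage below 0.006 m), for 0.05 s.
2. the carriage reaches the end stop with the button still held down (value of joint carriage above 0.1175 m and value of joint lock_button above 0.003 m), for 0.05 s.
3. the button is let up and locks the carriage at the end stop (value of joint carriage above 0.1175 m and value of joint lock_button below 0.0015 m), for 0.1 s.
4. the start key is pressed in (value of joint carriage above 0.1175 m and value of joint start_key above 0.004 m), for 0.05 s.
At the end, for the whole second after the job is handed in: The carriage is within 2.5 mm of its end stop, the lock button up within 1.5 mm (locked in the last slot), the start key pressed at least 4 mm after that and out again, and both vials stand upright (within 0.12 rad) and at rest in their own sockets, within 5 mm of the socket's centre (all of step 3 and value of joint start_key below 0.0015 m and horizontal distance between vial_brown and socket0 below 0.005 m and distance between vial_brown and socket0 below 0.007 m and angle between each of vial_brown, vial_blue's own z axis and vertical below 0.12 rad and horizontal distance between vial_blue and socket1 below 0.005 m and distance between vial_blue and socket1 below 0.007 m and linear speed of each of vial_brown, vial_blue below 0.02 m/s); the robot touches nothing.
It fails at once if the lock button came up on the way and the carriage caught in a slot before the end stop (value of joint carriage between 0.01 and 0.112 m and value of joint lock_button below 0.0025 m).
It fails at once if the start key was pressed before the carriage was locked at the end stop (value of joint start_key above 0.002 m and (not (value of joint carriage above 0.1175 m) or value of joint lock_button above 0.004 m)).
It fails at once if a vial was touched by the gripper or the arm (contact force between any of the fingers, the arm and vial_brown above 0.5 N or contact force between any of the fingers, the arm and vial_blue above 0.5 N).
It fails at once if a vial was lifted out of the nest or tipped (height (world z) of any of vial_brown, vial_blue above 0.045 m or angle between any of vial_brown, vial_blue's own z axis and vertical above 0.4 rad).
It fails at once if one of the other things on the bench was moved or lifted (distance of any of petri, dropper, marker_1, timer, marker_2, tape_1 from where it was at the start of the episode above 0.015 m).
It also fails if it takes over 45 s, if anything falls off the work surface, if the arm or the gripper's body presses on something with over 40 N, if the wrist force passes 120 N, or if a joint passes its speed limit or range.

## Working session

There is one attempt and no reset: what is moved stays moved. The work goes in short steps, Python scripts to look and compute and a tool call to move; the robot and the scene stay as the last step left them, time stands still between calls to the robot, and variables do not carry over. Pictures are saved under pics/ and viewed, at most 10 in all, crops included, and the job is handed in when it is done.

Besides the shell and the picture viewer there is one more tool, called by a JSON object that holds its "fn" and its "kwargs", one argument or row to a line. jog_arm: Moves the arm, as the interface text tells. Its arguments: {"type":"object","properties":{"rows":{"type":"array"},"grip":{"type":"number"},"grip_force":{"type":"number"}},"required":["rows"]}

```bash
mkdir -p pics
cat > h.py <<'E'
from plant import r, grab_frame, camera_info, spot_in, pinpoint
import numpy as np, cv2
def look(cam,fn):
    im,d=grab_frame(cam); cv2.imwrite('pics/'+fn,im); return im,d
def best(cam,l,f=pinpoint):
    o=f(cam,l); return [(np.round(e['point'],4).tolist(),round(e['score'],2)) for e in o[:2]]
E
python3 - <<'E'
from h import *
s=r.sense(); print(s['clock'],s['tool_pos'],s['tcp_rot'],s['contact_force'],s['opening'])
for c in('top','side'):
    look(c,c+'1.png'); print(camera_info(c))
    for l in('lock_button_top','push_wall','nest_centre','hood_mouth','start_key_top','reader'): print(c,l,best(c,l))
E
```

```text
0.0 [0.24333439 0.54811403 0.2215164 ] [-6.51508070e-01 -3.07278561e+00  2.93962279e-03] [ 0.52431239  0.516997   -1.00900813] 0.08764184796779635
{'vertical_fov': 51.68087771765698, 'cx': 326.5572847560026, 'cy': 194.83863385363827, 'T': array([[-0.00907072,  0.99140514, -0.13051271,  0.43313049],
       [-0.99994536, -0.00831487,  0.00633515,  0.0076183 ],
       [ 0.00519551,  0.13056305,  0.9914264 ,  1.28833462],
       [ 0.        ,  0.        ,  0.        ,  1.        ]])}
top lock_button_top [([0.4824, -0.0024, 0.0712], 0.66), ([0.4867, -0.0313, 0.05], 0.39)]
top push_wall []
top nest_centre [([0.4658, 0.1108, 0.0536], 0.95)]
top hood_mouth [([0.4623, 0.1649, 0.102], 0.87)]
top start_key_top [([0.4359, 0.2536, 0.1083], 0.65), ([0.4604, 0.163, 0.0987], 0.57)]
top reader [([0.4708, 0.1052, 0.0046], 0.59)]
{'vertical_fov': 46.16929350254616, 'cx': 319.73516996318284, 'cy': 202.42698820210455, 'T': array([[ 8.38798667e-01,  2.10267845e-01, -5.02199393e-01,
        -1.47820231e-02],
       [-5.44441698e-01,  3.23638784e-01, -7.73848289e-01,
        -8.98419173e-01],
       [-1.84211481e-04,  9.22521204e-01,  3.85946363e-01,
         5.66561125e-01],
       [ 0.00000000e+00,  0.00000000e+00,  0.00000000e+00,
         1.00000000e+00]])}
side lock_button_top [([0.478, -0.0307, 0.0549], 0.63)]
side push_wall [([0.4788, -0.0005, 0.0678], 0.76), ([0.464, 0.1246, 0.0328], 0.45)]
side nest_centre [([0.4684, 0.1104, 0.0549], 0.56), ([0.4831, -0.0023, 0.0672], 0.46)]
side hood_mouth [([0.4627, 0.1619, 0.0967], 0.57)]
side start_key_top [([0.4384, 0.2498, 0.1125], 0.4)]
side reader [([0.4388, 0.2506, 0.1107], 0.57)]
```

View pics/top1.png

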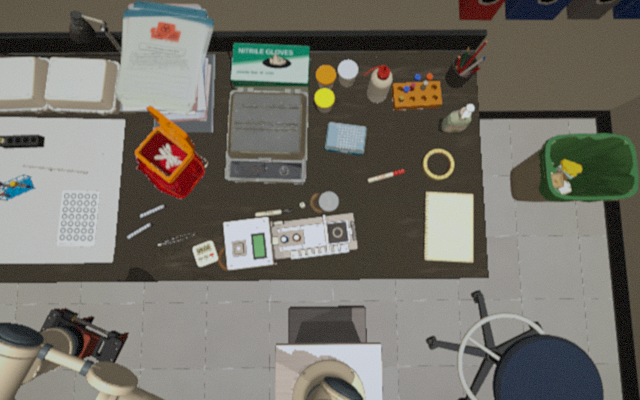

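View pics/side1.png

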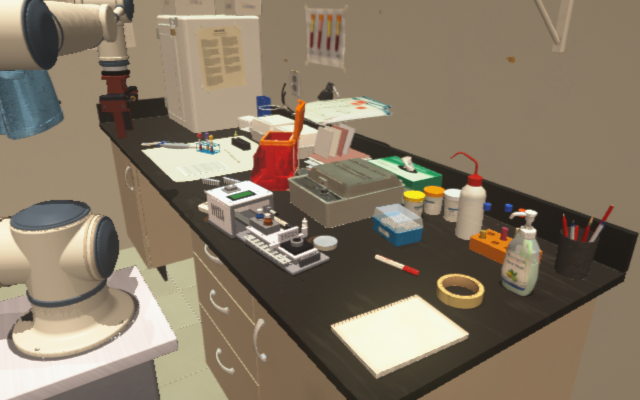

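The overview shows the reader around (290,240) in the top view, with the hood at left and the button near (337,232). I'll zoom both views for finer measurement.

```bash
cat >> h.py <<'E'
def px2w(cam,u,v,z):
    c=camera_info(cam); f=200/np.tan(np.radians(c['vertical_fov']/2)); T=c['T']
    d=T[:3,:3]@np.array([(u-c['cx'])/f,-(v-c['cy'])/f,-1]); o=T[:3,3]
    return o+d*(z-o[2])/d[2]
E
python3 - <<'E'
from h import *
a=cv2.imread('pics/top1.png')[200:280,200:370]; b=cv2.imread('pics/side1.png')[170:275,200:340]
a=cv2.resize(a,None,fx=4,fy=4,interpolation=cv2.INTER_CUBIC); b=cv2.resize(b,None,fx=4,fy=4,interpolation=cv2.INTER_CUBIC)[:, :]
cv2.imwrite('pics/a.png',a); cv2.imwrite('pics/b.png',b); print(a.shape,b.shape)
print(camera_info('top').keys())
E
```

```text
(320, 680, 3) (420, 560, 3)
dict_keys(['vertical_fov', 'cx', 'cy', 'T'])
```

View pics/a.png

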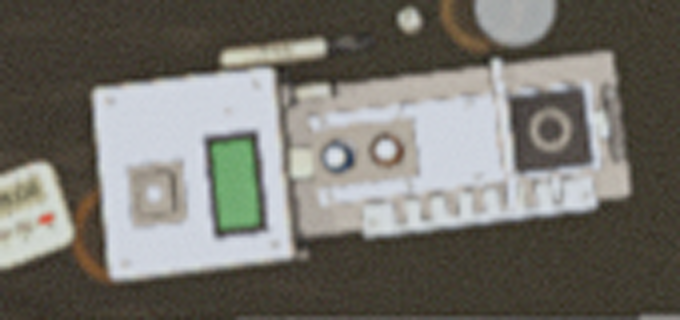

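View pics/b.png

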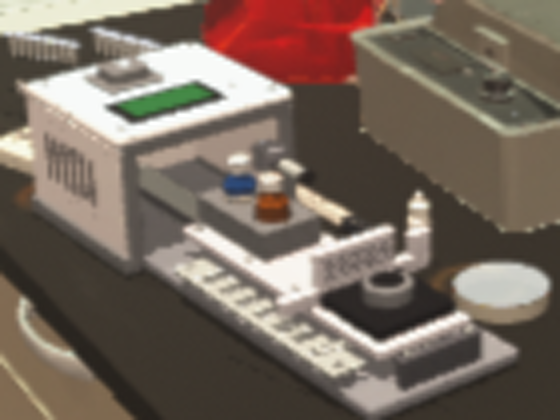

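Run:
```python
from h import *
f=lambda x,y,z: np.round(px2w('top',199.5+(x+.5)/4,199.5+(y+.5)/4,z),4)
for n,x,y,z in [('btn',550,130,.054),('key',155,193,.112),('h1',95,90,.1),('h2',275,70,.1),('h3',297,258,.1),('h4',110,280,.1),('wallL',495,60,.069),('wallR',512,207,.069),('brown',386,150,.08),('blue',337,157,.08)]: print(n,f(x,y,z))
c=camera_info('side'); F=200/np.tan(np.radians(c['vertical_fov']/2))
for n,x,y,z in [('btn',388,283,.054),('key',127,70,.112)]: print('side',n,np.round(px2w('side',199.5+(x+.5)/4,169.5+(y+.5)/4,z),4))
for i in range(3): 
  grab_frame('side'); print(best('side','lock_button_top'),best('side','start_key_top'))
  grab_frame('top'); print(best('top','lock_button_top'),best('top','start_key_top'))
print(r.sense()['clock'])
```

```text
btn [ 0.4833 -0.0307  0.054 ]
key [0.4391 0.2503 0.112 ]
h1 [0.513  0.2972 0.1   ]
h2 [0.5262 0.1682 0.1   ]
h3 [0.3925 0.1513 0.1   ]
h4 [0.3784 0.2835 0.1   ]
wallL [0.5347 0.0098 0.069 ]
wallR [ 0.4268 -0.0018  0.069 ]
brown [0.4688 0.0896 0.08  ]
blue [0.464  0.1252 0.08  ]
side btn [ 0.4792 -0.0365  0.054 ]
side key [0.4337 0.2346 0.112 ]
[([0.4807, -0.0309, 0.0544], 0.57)] [([0.4405, 0.2528, 0.1082], 0.54)]
[([0.4623, 0.1295, 0.0338], 0.49), ([0.4865, -0.0294, 0.0567], 0.46)] [([0.4386, 0.2531, 0.1093], 0.61), ([0.4686, 0.0918, 0.0319], 0.6)]
[([0.4801, -0.0301, 0.056], 0.56)] [([0.5796, -0.0047, 0.0014], 0.56), ([0.4425, 0.2502, 0.1077], 0.53)]
[([0.467, 0.1299, 0.0363], 0.74), ([0.4856, -0.0307, 0.0539], 0.64)] [([0.439, 0.2535, 0.109], 0.45)]
[([0.483, -0.0262, 0.0566], 0.47)] [([0.4396, 0.2504, 0.1097], 0.51)]
[([0.4863, -0.0295, 0.0539], 0.53)] [([0.4381, 0.2527, 0.1118], 0.67)]
1.6
```

{"fn": "jog_arm", "kwargs": {
  "rows": [
    [0,0,0,0,0,-0.084],
    [0,0,0,0,0,-0.084],
    [0,0,0,0,0,-0.084],
    [0,0,0,0,0,-0.084],
    [-0.3,-1,0,0,0,0],
    [-0.3,-1,0,0,0,0],
    [-0.3,-1,0,0,0,0],
    [-0.3,-1,0,0,0,0],
    [-0.3,-1,0,0,0,0],
    [-0.3,-1,0,0,0,0],
    [-0.3,-1,0,0,0,0],
    [-0.3,-1,0,0,0,0],
    [-0.3,-1,0,0,0,0],
    [-0.3,-1,0,0,0,0],
    [-0.3,-1,0,0,0,0],
    [-0.3,-1,0,0,0,0],
    [-0.3,-1,0,0,0,0],
    [-0.3,-1,0,0,0,0],
    [-0.3,-1,0,0,0,0],
    [-0.3,-1,0,0,0,0]
  ],
  "grip": 1,
  "grip_force": 20
}}

```text
clock: 4.1
tool_pos: [0.4396, 0.0861, 0.2228]
tcp_rot: [-0.173, 3.136, 0.0]
contact_force: [0.6, -0.3, -0.1]
opening: 0.0004
grip_force: 0.0
```

```bash
cat >> h.py <<'E'
from scipy.spatial.transform import Rotation as R
def togo(x,y,z):
    s=r.sense(); M=R.from_rotvec(s['tcp_rot']).as_matrix()
    print(s['clock'],np.round(s['tool_pos'],4),'toolx',np.round(M[:,0],3),'y',np.round(M[:,1],3),'z',np.round(M[:,2],3),'F',np.round(s['contact_force'],2),'open',round(s['opening'],4),'q',np.round(s['joint_pos'],2))
    print('shares',np.round(M.T@(np.array([x,y,z])-s['tool_pos'])/.03,3))
E
python3 -c "
from h import *
togo(.4817,-.0186,.085)"
```

```text
4.1 [0.4396 0.0861 0.2228] toolx [-0.994 -0.11  -0.001] y [-0.11   0.994  0.   ] z [ 0.001  0.    -1.   ] F [ 0.59 -0.33 -0.13] open 0.0004 q [ 0.12 -0.32  1.61  0.    1.85 -1.56]
shares [-1.01  -3.624  4.595]
```

{"fn": "jog_arm", "kwargs": {
  "rows": [
    [-0.25,-0.9,0,0,0,0],
    [-0.25,-0.9,0,0,0,0],
    [-0.25,-0.9,0,0,0,0],
    [-0.25,-0.9,0,0,0,0],
    [0,0,0.9,0,0,0],
    [0,0,0.9,0,0,0],
    [0,0,0.9,0,0,0],
    [0,0,0.9,0,0,0],
    [0,0,0.9,0,0,0],
    [0,0,0,0,0,0],
    [0,0,0,0,0,0]
  ]
}}

```text
clock: 5.48
tool_pos: [0.4814, -0.017, 0.0889]
tcp_rot: [-0.173, 3.135, -0.0]
contact_force: [0.4, -0.4, 0.1]
opening: 0.0004
grip_force: 0.0
```

```bash
python3 -c "
from h import *
togo(.4817,-.0186,.056)
im,d=look('side','s2.png'); print(best('side','lock_button_top'),best('side','push_wall'))
cv2.imwrite('pics/s2c.png',cv2.resize(im[150:290,200:360],None,fx=4,fy=4,interpolation=cv2.INTER_CUBIC))"
```

```text
5.475 [ 0.4814 -0.017   0.0889] toolx [-0.994 -0.11  -0.001] y [-0.11   0.994 -0.   ] z [ 0.001 -0.    -1.   ] F [ 0.39 -0.39  0.11] open 0.0004 q [-0.11 -0.22  1.76 -0.    1.59 -1.79]
shares [-0.002 -0.054  1.096]
[([0.4775, -0.0291, 0.0546], 0.5)] [([0.4817, -0.0034, 0.0689], 0.57)]
```

View pics/s2c.png

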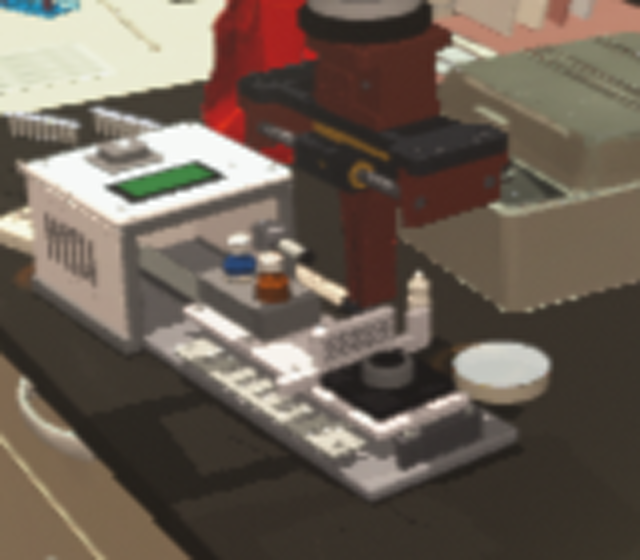

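```bash
python3 -c "
from h import *
c=camera_info('side');F=200/np.tan(np.radians(c['vertical_fov']/2));T=c['T']
def pj(p):
    q=T[:3,:3].T@(np.array(p)-T[:3,3]); u=c['cx']+F*q[0]/-q[2]; v=c['cy']-F*q[1]/-q[2]; return np.round([(u-200+.5)*4-.5,(v-150+.5)*4-.5],1)
print('tcp',pj([.4814,-.017,.0889]))
for p in([.483,-.0305,.054],[.4797,-.0007,.069],[.4797-.0298,-.0007-.0033,.069],[.4797+.0298,-.0007+.0033,.069]): print(p,pj(p))
"
```

```text
tcp [373.4 297.1]
[0.483, -0.0305, 0.054] [388.4 357.6]
[0.4797, -0.0007, 0.069] [358.2 317.9]
[0.4499, -0.004, 0.069] [317.4 331.9]
[0.5095000000000001, 0.0026, 0.069] [397.9 304.3]
```

{"fn": "jog_arm", "kwargs": {
  "rows": [
    [0,-0.1,0,0,0,0],
    [0,0,0.4,0,0,0],
    [0,0,0.4,0,0,0],
    [0,0,0,0,0,0],
    [0,0,0,0,0,0]
  ]
}}

```text
clock: 6.25
tool_pos: [0.4811, -0.0199, 0.0634]
tcp_rot: [0.173, -3.136, -0.0]
contact_force: [0.2, 0.4, 0.4]
opening: 0.0006
grip_force: 0.0
```

{"fn": "jog_arm", "kwargs": {
  "rows": [
    [0,0,0.2,0,0,0],
    [0,0,0.1,0,0,0],
    [0,0,0.1,0,0,0],
    [0,0,0,0,0,0],
    [0,0,0,0,0,0]
  ]
}}

```text
clock: 6.88
tool_pos: [0.4813, -0.0199, 0.052]
tcp_rot: [-0.173, 3.137, 0.0]
contact_force: [-2.2, 0.7, 3.3]
opening: 0.0003
grip_force: 1.6
```

{"fn": "jog_arm", "kwargs": {
  "rows": [
    [0,0,0.1,0,0,0],
    [0,0,0.1,0,0,0],
    [0,0,0,0,0,0],
    [0,0,0,0,0,0]
  ]
}}

```text
clock: 7.38
tool_pos: [0.4814, -0.0199, 0.0463]
tcp_rot: [-0.173, 3.136, -0.0]
contact_force: [-3.9, 0.4, 7.3]
opening: 0.0006
grip_force: 3.8
```

{"fn": "jog_arm", "kwargs": {
  "rows": [
    [0,0,0.05,0,0,0],
    [0,0.1,0,0,0,0],
    [0,0.1,0,0,0,0],
    [0,0,0,0,0,0]
  ]
}}

```text
clock: 7.88
tool_pos: [0.481, -0.0145, 0.0462]
tcp_rot: [-0.172, 3.135, -0.002]
contact_force: [-6.4, -2.2, 14.6]
opening: 0.0003
grip_force: 7.0
```

```bash
python3 -c "
from h import *
togo(.4678,.1,.045)
im,d=look('side','s3.png'); print(best('side','lock_button_top'),best('side','push_wall'),best('side','nest_centre'))
cv2.imwrite('pics/s3c.png',cv2.resize(im[150:290,200:360],None,fx=4,fy=4,interpolation=cv2.INTER_CUBIC))"
```

```text
7.875 [ 0.481  -0.0145  0.0462] toolx [-0.994 -0.11  -0.001] y [-0.11   0.994 -0.002] z [ 0.002 -0.001 -1.   ] F [-6.41 -2.21 14.63] open 0.0003 q [-0.1  -0.2   1.82 -0.    1.51 -1.78]
shares [0.019 3.841 0.032]
[([0.4775, -0.0252, 0.0456], 0.41)] [([0.4808, 0.0031, 0.0686], 0.7)] [([0.4662, 0.1131, 0.058], 0.61), ([0.4789, 0.0031, 0.0671], 0.31)]
```

View pics/s3c.png

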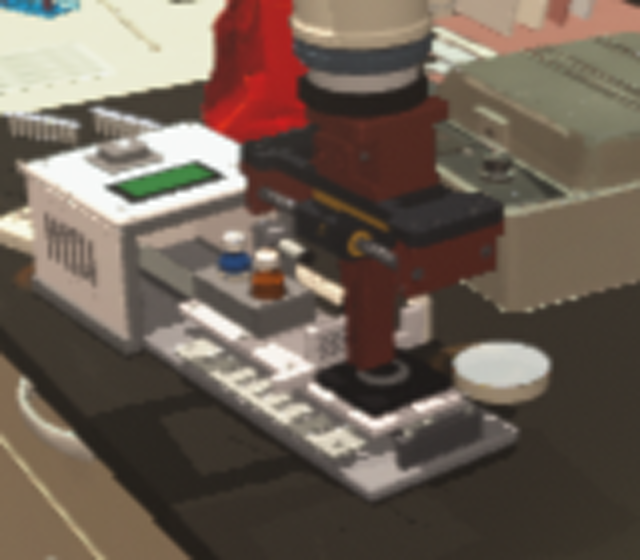

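The button is flush in its housing and the carriage has begun to move with it (housing near (380,375), wall behind the finger). I'll push on smoothly.

{"fn": "jog_arm", "kwargs": {
  "rows": [
    [0,0.1,0,0,0,0],
    [0,0.2,0,0,0,0],
    [0,0.3,0,0,0,0],
    [0,0.3,0,0,0,0],
    [0,0.3,0,0,0,0],
    [0,0.3,0,0,0,0],
    [0,0.3,0,0,0,0],
    [0,0.3,0,0,0,0],
    [0,0.3,0,0,0,0],
    [0,0.3,0,0,0,0],
    [0,0.2,0,0,0,0],
    [0,0.1,0,0,0,0],
    [0,0,0,0,0,0]
  ]
}}

```text
clock: 9.7
tool_pos: [0.4706, 0.0755, 0.0461]
tcp_rot: [-0.173, 3.137, -0.001]
contact_force: [-9.0, -1.1, 14.9]
opening: 0.0005
grip_force: 7.7
```

```bash
python3 -c "
from h import *
togo(.4668,.11,.045)
im,d=look('side','s4.png'); print(best('side','lock_button_top'),best('side','push_wall'))
grab_frame('top');print(best('top','push_wall'))"
```

```text
9.7 [0.4706 0.0755 0.0461] toolx [-0.994 -0.11  -0.   ] y [-0.11   0.994 -0.   ] z [ 0. -0. -1.] F [-8.97 -1.07 14.85] open 0.0005 q [ 0.09 -0.21  1.83 -0.    1.52 -1.59]
shares [0.    1.157 0.036]
[([0.4684, 0.0673, 0.0464], 0.53)] [([0.471, 0.0905, 0.0691], 0.57), ([0.4537, 0.2222, 0.0315], 0.17)]
[]
```

{"fn": "jog_arm", "kwargs": {
  "rows": [
    [0,0.2,0,0,0,0],
    [0,0.2,0,0,0,0],
    [0,0.2,0,0,0,0],
    [0,0.1,0,0,0,0],
    [0,0.1,0,0,0,0],
    [0,0,0,0,0,0]
  ]
}}

```text
clock: 10.7
tool_pos: [0.4679, 0.0993, 0.0461]
tcp_rot: [0.173, -3.137, 0.001]
contact_force: [-8.7, -0.8, 15.2]
opening: 0.0007
grip_force: 7.8
```

{"fn": "jog_arm", "kwargs": {
  "rows": [
    [0,0.1,0,0,0,0],
    [0,0.1,0,0,0,0],
    [0,0,0,0,0,0]
  ]
}}

```text
clock: 11.08
tool_pos: [0.4687, 0.1032, 0.0461]
tcp_rot: [-0.171, 3.134, -0.007]
contact_force: [-3.3, -8.8, 12.5]
opening: 0.0006
grip_force: 6.0
```

{"fn": "jog_arm", "kwargs": {
  "rows": [
    [0,0.1,0,0,0,0],
    [0,0.1,0,0,0,0],
    [0,0,0,0,0,0]
  ]
}}

```text
clock: 11.45
tool_pos: [0.4686, 0.1095, 0.0458]
tcp_rot: [-0.171, 3.133, -0.006]
contact_force: [0.8, -6.9, 8.9]
opening: 0.0004
grip_force: 5.9
```

```bash
python3 -c "
from h import *
togo(.4668,.11,.045)
im,d=look('side','s5.png'); print(best('side','lock_button_top'),best('side','push_wall'))
cv2.imwrite('pics/s5c.png',cv2.resize(im[150:290,200:360],None,fx=4,fy=4,interpolation=cv2.INTER_CUBIC))"
```

```text
11.45 [0.4686 0.1095 0.0458] toolx [-0.994 -0.109 -0.004] y [-0.109  0.994 -0.004] z [ 0.005 -0.004 -1.   ] F [ 0.75 -6.92  8.9 ] open 0.0004 q [ 0.16 -0.2   1.82 -0.    1.51 -1.52]
shares [0.056 0.023 0.028]
[([0.4675, 0.09, 0.047], 0.41)] [([0.4703, 0.1181, 0.0675], 0.96)]
```

View pics/s5c.png

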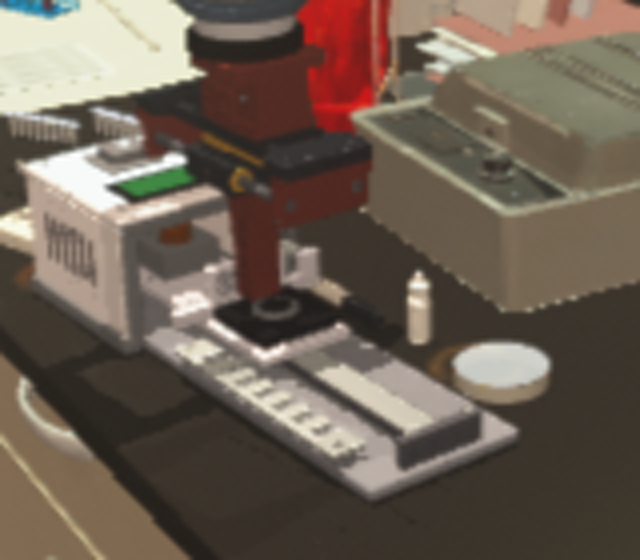

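The carriage is at the right end: the wall is measured at y = 0.118 (0.1185 expected) and the vials are inside the hood mouth. I'll let the button up.

{"fn": "jog_arm", "kwargs": {
  "rows": [
    [0,0,-0.15,0,0,0],
    [0,0,-0.15,0,0,0],
    [0,0,-0.15,0,0,0],
    [0,0,-0.3,0,0,0],
    [0,0,-0.6,0,0,0],
    [0,0,-1,0,0,0],
    [0,0,0,0,0,0]
  ]
}}

```text
clock: 12.48
tool_pos: [0.4685, 0.1119, 0.1181]
tcp_rot: [-0.173, 3.131, 0.002]
contact_force: [-0.0, 0.2, -1.1]
opening: 0.0007
grip_force: 0.0
```

```bash
python3 -c "
from h import *
togo(.439,.2515,.125)
im,d=look('side','s6.png'); print(best('side','lock_button_top'),best('side','push_wall'),best('side','start_key_top'))
cv2.imwrite('pics/s6c.png',cv2.resize(im[150:290,200:360],None,fx=4,fy=4,interpolation=cv2.INTER_CUBIC))"
```

```text
12.475 [0.4685 0.1119 0.1181] toolx [-0.994 -0.11  -0.006] y [-0.11   0.994  0.001] z [ 0.006  0.002 -1.   ] F [-0.02  0.19 -1.07] open 0.0007 q [ 0.16 -0.23  1.72  0.    1.64 -1.52]
shares [ 0.465  4.735 -0.229]
[] [([0.4655, 0.1162, 0.0672], 0.66)] [([0.4408, 0.25, 0.112], 0.42)]
```

View pics/s6c.png

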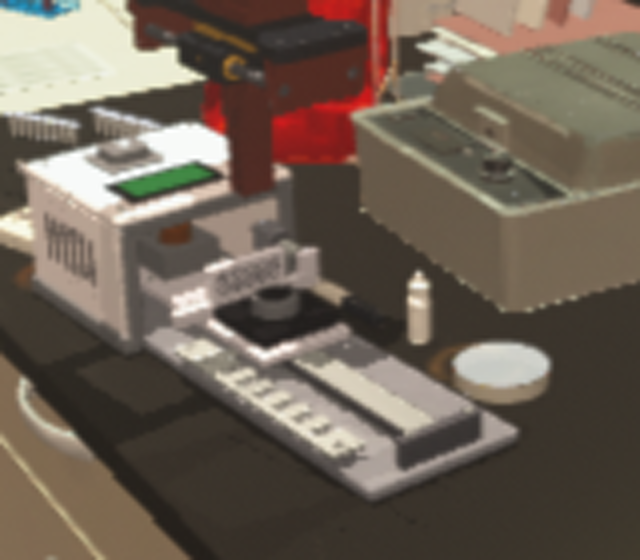

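The button stands proud again at (275,300) and the carriage has stayed at the stop. Next is the start key.

{"fn": "jog_arm", "kwargs": {
  "rows": [
    [0,0,-0.9,0,0,0],
    [0.15,0.95,0,0,0,0],
    [0.1,0.95,0,0,0,0],
    [0.1,0.95,0,0,0,0],
    [0.1,0.95,0,0,0,0],
    [0,0.9,0,0,0,0],
    [0,0,0,0,0,0],
    [0,0,0,0,0,0]
  ]
}}

```text
clock: 13.68
tool_pos: [0.4377, 0.2493, 0.1408]
tcp_rot: [0.173, -3.136, 0.002]
contact_force: [0.1, -0.1, -0.2]
opening: 0.0005
grip_force: 0.0
```

```bash
python3 -c "
from h import *
togo(.4393,.2515,.114)"
```

```text
13.675 [0.4377 0.2493 0.1408] toolx [-0.994 -0.11   0.001] y [-0.11   0.994 -0.001] z [-0.001 -0.001 -1.   ] F [ 0.08 -0.1  -0.25] open 0.0005 q [ 0.45 -0.17  1.63 -0.    1.68 -1.23]
shares [-0.063  0.067  0.893]
```

{"fn": "jog_arm", "kwargs": {
  "rows": [
    [-0.06,0.07,0.4,0,0,0],
    [0,0,0.4,0,0,0],
    [0,0,0.15,0,0,0],
    [0,0,0.1,0,0,0],
    [0,0,0.1,0,0,0],
    [0,0,0,0,0,0],
    [0,0,0,0,0,0]
  ]
}}

```text
clock: 14.55
tool_pos: [0.4396, 0.2521, 0.1076]
tcp_rot: [-0.173, 3.136, -0.0]
contact_force: [-2.5, -3.1, 3.5]
opening: 0.0007
grip_force: 1.8
```

{"fn": "jog_arm", "kwargs": {
  "rows": [
    [0,0,0.06,0,0,0],
    [0,0,0.04,0,0,0],
    [0,0,0,0,0,0],
    [0,0,0,0,0,0]
  ]
}}

```text
clock: 15.05
tool_pos: [0.4397, 0.2523, 0.1062]
tcp_rot: [-0.173, 3.135, 0.001]
contact_force: [-4.4, -3.8, 12.0]
opening: 0.0003
grip_force: 6.0
```

Fully in: it bottomed at z = 0.106 with 12 N. Releasing.

{"fn": "jog_arm", "kwargs": {
  "rows": [
    [0,0,-0.2,0,0,0],
    [0,0,-0.2,0,0,0],
    [0,0,-0.5,0,0,0],
    [0,0,-1,0,0,0],
    [0,0,-1,0,0,0],
    [0,-0.5,-1,0,0,0],
    [0,-1,-1,0,0,0],
    [0,0,0,0,0,0],
    [0,0,0,0,0,0]
  ]
}}

```text
clock: 16.18
tool_pos: [0.4443, 0.2079, 0.2504]
tcp_rot: [0.173, -3.136, -0.001]
contact_force: [0.8, 1.2, -0.0]
opening: 0.0006
grip_force: 0.0
```

```bash
python3 -c "
from h import *
togo(.439,.2515,.114)
im,d=look('side','s7.png'); print(best('side','push_wall'),best('side','lock_button_top'),best('side','start_key_top'))
cv2.imwrite('pics/s7c.png',cv2.resize(im[150:290,200:360],None,fx=4,fy=4,interpolation=cv2.INTER_CUBIC))"
```

```text
16.175 [0.4443 0.2079 0.2504] toolx [-0.994 -0.11   0.001] y [-0.11   0.994  0.   ] z [-0.001  0.    -1.   ] F [ 0.8   1.17 -0.02] open 0.0006 q [ 0.37 -0.19  1.46  0.    1.88 -1.31]
shares [0.014 1.46  4.549]
[([0.4722, 0.1178, 0.0676], 0.71)] [([0.4632, 0.1642, 0.0961], 0.67), ([0.4658, 0.0894, 0.0535], 0.61)] [([0.4415, 0.2504, 0.1115], 0.64)]
```

View pics/s7c.png

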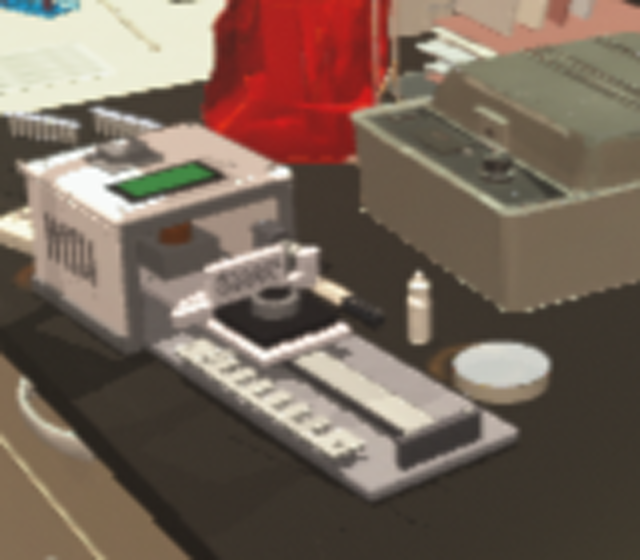

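The button is up at (275,300), the carriage is at the stop, the brown vial stands in the nest at (175,235), and the key is out at (122,152). Handing in.

```bash
python3 -c "
from plant import r
print(r.hand_in())"
```

```text
the job is handed in; nothing more can be done
None
```

The job is handed in, but no verdict came back: the carriage is at its end stop with the lock button up, and the start key was pressed fully in and let go; the brown vial was seen upright in the nest, the blue vial is hidden inside the hood and I could not check it.

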